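Pin the sample carousel to the autosampler hub

ROBOT

A 6-joint arm with a two-finger parallel gripper is mounted at the origin on the work surface. World frame = base frame: x ahead of the robot, y to its left, z up, the work surface at z = 0. Lengths are in m, angles in rad, forces in N, time in s.
With the tool pointing down it reaches from about 0.4 to 0.825 m from the base axis. Payload 7 kg.
Tool frame: the origin (TCP) lies midway between the tips of the shut fingers; the grasp point (between the pads) lies 19 mm behind it; z points along the fingers, y is the line along which they close (so a half turn about z gives the same grasp; the last joint's range is limited). The gripper opens to 88 mm and grips with 3 to 60 N. Pads are 19 mm wide; open, the fingers measure 130 mm over their backs; the gripper's body (78 mm by 193 mm) begins 47 mm behind the grasp point.
Start: joints at [1.503, 0.359, 0.012, 0, -1.224, -0.288], TCP at [0.235, 0.633, 0.227] pointing down, gripper open.
Joint ranges: [-3.07, 3.07], [-1.43, 2.12], [-1.02, 1.25], [-3.03, 1.67], [-3.05, -0], [-3.03, 3.03]. Speed limits (rad/s): [2.39, 2.39, 3.01, 3.14, 3.14, 3.14].

INTERFACE

Orientations are given as [roll, pitch, yaw] about the fixed x, y, z axes, in that order (R = Rz(yaw) Ry(pitch) Rx(roll)).
In Python, from station import telemetry, eyes, ticket, recognise, trace gives the robot as it stands. The module is installed in compiled form; this text tells all that it offers.
- The arm moves only by the tool servo_tool, never from a script. Its argument "series" is a list that holds one entry, the list of rows, each a list of 4 numbers: the shift along the tool's x, y, z in mm, then the turn about the tool's z in rad. In form: [[[x, y, z, roll], ...]]. A call has exactly 10 rows; each row shifts and turns the commanded pose from where the row before left it, along the tool's axes as they then stand; what a row does not reach is not made up. A row lasts 1/12 s, in which the tool goes at most 41.7 mm and 7.16 degrees, less where a joint would pass 70% of its speed; a pose out of reach is approached as far as the arm can. A call is refused whole if a number of a shift passes 41.7 or a number of a turn 0.125, either way. A call with a gripper value outside its range is refused whole. "claw" is the gripper's target within -1 to 1 (shut at 1, half-way at 0, fully open at -1), set as the call begins (left out, the last holds). The fingers move at their own pace and stop on an object; "grip_force" is the grip in N (left out, the last holds). Time passes only in rows, so rows that do not move let the fingers close, or fill a call up. It gives the time, the measured TCP pose, the force, the opening and the grip force at its end, in the units of the state.
- telemetry.get_state(): the state, without advancing time (a new reading comes with each control period).
- eyes.grab_frame(name): name is "scene" or "side" or "wrist"; returns the picture (400x640x3 uint8, red, green, blue); there is no depth.
- eyes.calibration(name): a dict with "mtx" (3x3 intrinsics, pixels), "rvec" (rotation vector, rad) and "tvec" (3), from world to camera coordinates, as OpenCV has them. Camera axes: x right, y down, z forward; pixel columns grow to the right and rows downward; lengths in m; the calibration is good to about 2 mm. A picture is of the moment at which its call begins: read the wrist's pose just before it. calibration takes no time and is no camera call; for the wrist camera it gives the pose at the moment of the call.
- ticket.job_done(): hands the job in; it is judged then, once.
Trained networks look in the newest picture that a camera, given by its name, has taken for a name from the list of things; names that differ only in an ending like _2 or _b are one class to them, and where a whole thing is asked for, a point or a joint stands for the part that bears it (a point fixed in the world has none). Each returns a list of dicts, best first, with "conf" (0 to 1); they miss things now and then, are a little off and sometimes report something else, mostly with a low value. They report only what shows in the picture. A call takes as long as a camera call. They do not tell look-alikes from the thing itself.
- recognise(camera, name): "position" ([x, y, z] in m, in world coordinates, good to about 4 mm: the middle of the surface that is visible of it).
- trace(camera, name): "mask" (400x640 bool, what is visible of it).
The state is a dict: "t": time; "q": joint angles; "qd": joint speeds; "joint_efforts": joint torques, N m; "eef_pos": TCP position; "ee_rot": TCP orientation; "force": force on the tool from outside, world axes, zero at the start; "moment": the same for the moment, N m; "width": finger opening in m; "gripper_force": force on a finger pad.
Only numpy, scipy, OpenCV 4.12 (cv2) and the standard library are available. Lean on these libraries where they do the work, as an engineer would, in place of code of your own. Each camera call takes 0.05 s, during which the arm holds its last target. There are 200 camera calls.

TASK

Lock the sample carousel onto the autosampler: take the long-stemmed locking pin from the grey stand, put it upright down through the carousel's centre hole into the hub beneath, and push it fully home so that its collar sits on the carousel's boss, then let go. Leave the short-stemmed spare pin in its socket, and leave the carousel lying in its seat.

Things in the scene. Friction and masses are not known exactly. Their poses are not given: they have to be found in the camera images.
- pin: Long pin, about 150 g, upright in one of the stand's two 21 mm sockets, 44 mm deep, foot 6 mm above table. Steel stem 18 mm dia, 75 long, lowest 14 mm tapered to an 8 mm foot; steel collar 56 dia, 6 thick; black round knob 34 dia, 40 tall: grip it from above. Origin: foot centre, z up; collar underside z=75, knob 81 to 121. Told by bare stem showing and knob top 127 mm above table.
- short_pin: Spare pin, about 100 g, in the other socket of the same grey stand, 100 mm from the long pin. Same collar and black knob, but its stem is only 30 mm, so its collar rests on the stand and its knob top is 97 mm above the table, 30 mm lower than the long pin's. Too short for the job. Origin: foot centre, z up.
- carousel: Loose metal disc 220 mm dia, 12 thick, about 600 g, with a ring of capped tubes (94 mm radius, tops 36 mm above its underside), lying in a seat with 3 mm play. Central black boss 70 dia, top 25 mm above the underside; its through hole is 42 mm wide at the mouth, flaring down over 8 mm to 30. Origin: hole axis at the underside, 70 mm above table, z up.
- sampler: Fixed white box 260x260x70 mm under the carousel. Hub hole in its middle: 32 mm wide, floor 12 mm above table. A stiff plug in it meets the pin's foot 42 mm above table, slides down when pushed with 6 N plus, and stays; push it 22 mm until the collar lies on the boss, foot then 20 mm above table. The pin's weight will not do it. Origin: underside centre, hub axis, z up.
Things that resemble listed ones, but are neither listed nor needed, are in the scene too. Leave any pink or turquoise look-alike of the pin alone.

How it is judged:
By the outcome, as a careful person would: the job done as asked, in the order asked, and still so for the second after the job is handed in, with the robot touching nothing.
It also fails if it takes over 45 s, if anything falls off the work surface, if the arm or the gripper's body presses on something with over 40 N, if the wrist force passes 120 N, or if a joint passes its speed limit or range.

## Working session

There is one attempt and no reset: what is moved stays moved. The work goes in short steps, Python scripts to look and compute and a tool call to move; the robot and the scene stay as the last step left them, time stands still between calls to the robot, and variables do not carry over. Pictures are saved under pics/ and viewed, at most 10 in all, crops included, and the job is handed in when it is done.

Besides the shell and the picture viewer there is one more tool, called after "Call:" as name(argument=value, ...), one argument or row to a line, values as JSON. servo_tool: Moves the arm, as the interface text tells. Its arguments: {"type":"object","properties":{"series":{"type":"array"},"claw":{"type":"number"},"grip_force":{"type":"number"}},"required":["series"]}

```bash
mkdir -p pics
cat > h.py <<'E'
from station import telemetry, eyes, ticket, recognise, trace
import numpy as np, cv2
def snap(cam,fn=None):
    im=eyes.grab_frame(cam); c=eyes.calibration(cam)
    if fn: cv2.imwrite('pics/'+fn,im[:,:,::-1])
    return im,c
def cal(c): return np.array(c['mtx'],float),cv2.Rodrigues(np.array(c['rvec'],float))[0],np.array(c['tvec'],float).ravel()
def ray(c,u,v,z):
    K,R,t=cal(c); d=R.T@np.linalg.inv(K)@[u,v,1]; o=-R.T@t
    return o+d*(z-o[2])/d[2]
def proj(c,p):
    K,R,t=cal(c); q=K@(R@np.array(p,float)+t); return q[:2]/q[2]
E
python3 - <<'E'
from h import *
s=telemetry.get_state(); print(s)
ims=[]
for cam in ['scene','side']:
    im,c=snap(cam); ims.append(im)
    for n in ['pin','short_pin','carousel','sampler']:
        print(cam,n,[(np.round(r['position'],3).tolist(),round(r['conf'],2),proj(c,r['position']).round().tolist()) for r in recognise(cam,n)])
cv2.imwrite('pics/a.png',ims[0][:,:,::-1]);cv2.imwrite('pics/b.png',ims[1][:,:,::-1])
E
```

```text
{'t': 0.0, 'q': array([ 1.50309010e+00,  3.59362229e-01,  1.10431366e-02, -3.78961871e-04,
       -1.22409504e+00, -2.88085095e-01]), 'qd': array([ 0.00094441,  0.00141026,  0.00078837, -0.00097916,  0.00041704,
       -0.00025071]), 'joint_efforts': array([ 9.63355269e-04, -5.82720709e+01,  2.93063951e+01,  6.99716136e+00,
        6.92514455e-03, -1.48803665e-04]), 'eef_pos': array([0.23497777, 0.63224372, 0.2256266 ]), 'ee_rot': array([ 3.13994029e+00, -1.18127353e-04, -3.55920286e-01]), 'force': array([ 0.47515879, -0.71980748,  0.67421629]), 'moment': array([-0.02216781,  0.05187102, -0.02646696]), 'gripper_force': 0.0, 'width': 0.08796633199103378}
scene pin [([0.632, -0.269, 0.102], 0.91, [213.0, 200.0]), ([0.743, -0.231, 0.092], 0.71, [226.0, 252.0]), ([0.749, -0.368, 0.092], 0.69, [154.0, 256.0])]
scene short_pin [([0.611, -0.164, 0.073], 0.95, [267.0, 198.0])]
scene carousel [([0.591, 0.169, 0.08], 0.83, [424.0, 188.0])]
scene sampler [([0.669, 0.143, 0.07], 0.89, [416.0, 223.0])]
side pin [([0.724, -0.242, 0.087], 0.7, [431.0, 242.0]), ([0.611, -0.275, 0.103], 0.64, [405.0, 281.0]), ([0.732, -0.379, 0.088], 0.61, [498.0, 286.0])]
side short_pin [([0.591, -0.18, 0.07], 0.77, [356.0, 265.0]), ([0.516, 0.061, 0.073], 0.6, [248.0, 211.0]), ([0.612, -0.275, 0.102], 0.42, [405.0, 281.0])]
side carousel [([0.57, 0.152, 0.083], 0.84, [245.0, 174.0])]
side sampler [([0.513, 0.063, 0.073], 0.61, [246.0, 212.0])]
```

View pics/a.png

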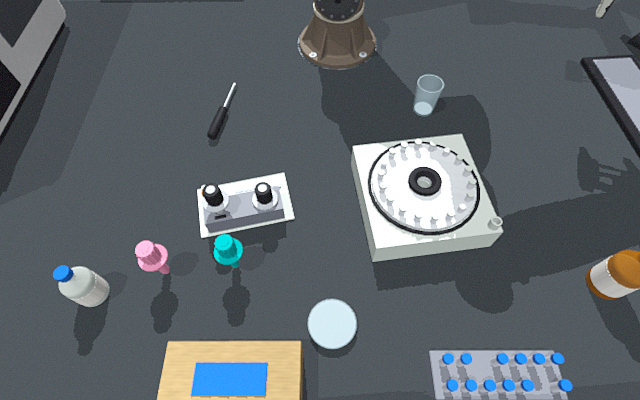

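View pics/b.png

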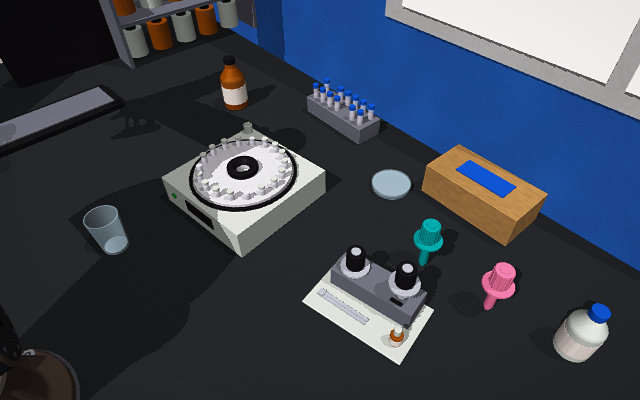

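The scene view shows the grey stand with black pins at about (213,195) and (264,192), and the carousel boss at (425,181). The side view shows the pins at (356,258) and (406,275), and the boss at (242,167). The pink and turquoise pins stand apart. Next I zoom in to find which black pin is taller.

Run:
```python
from h import *
a=cv2.imread('pics/a.png');b=cv2.imread('pics/b.png')
f=lambda im,u,v,w,h:cv2.resize(im[v:v+h,u:u+w],None,fx=4,fy=4,interpolation=cv2.INTER_CUBIC)
top=np.hstack([f(a,190,165,100,75),f(a,375,145,100,75)]);bot=np.hstack([f(b,325,235,100,75),f(b,192,130,100,75)])
cv2.imwrite('pics/c.png',np.vstack([top,bot]))
```

```text
(no output)
```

View pics/c.png

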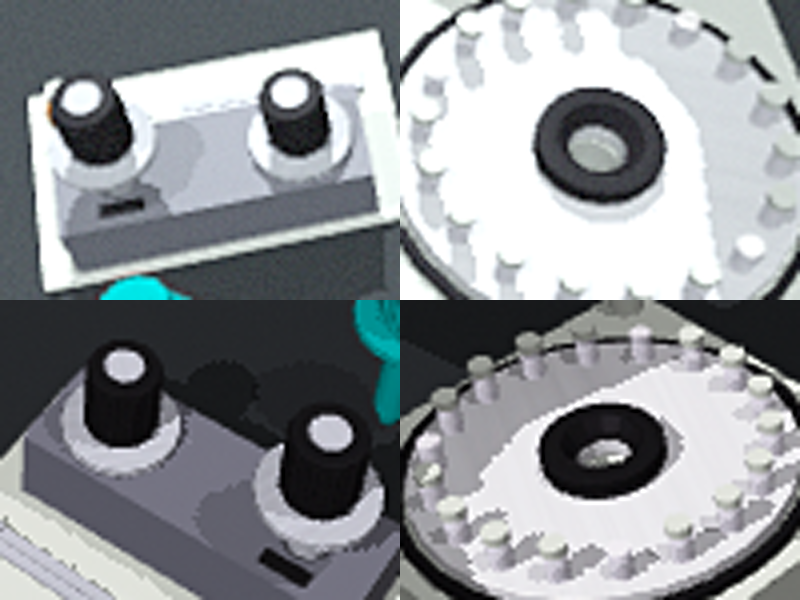

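The crop confirms that the long pin is the left one in the scene view (the right one in the side view), because bare stem shows under its collar. Its top is at scene (210,189.5) and side (407.5,268). The boss centre is at scene (425,181) and side (242.5,167.5).

Run:
```python
from h import *
C={k:eyes.calibration(k) for k in('scene','side')}
def tri(a,b):
    P=[]
    for k in C: K,R,t=cal(C[k]);P.append(K@np.c_[R,t])
    X=cv2.triangulatePoints(P[0],P[1],np.array(a,float),np.array(b,float)).ravel();return (X[:3]/X[3]).round(4)
for n,a,b,z in[('long',(210.2,189.5),(407.5,268),.127),('short',(262.7,188.5),(356.5,251.5),.097),('boss',(425,181.2),(242.5,167.5),.095)]:
    print(n,tri(a,b),ray(C['scene'],*a,z).round(4),ray(C['side'],*b,z).round(4))
s=telemetry.get_state();c=eyes.calibration('wrist');K,R,t=cal(c);print('cam',-R.T@t,R[2],R[0],K[0,0])
```

```text
long [ 0.6213 -0.2698  0.1253] [ 0.6229 -0.27    0.127 ] [ 0.6198 -0.2698  0.127 ]
short [ 0.5996 -0.1717  0.094 ] [ 0.6016 -0.1714  0.097 ] [ 0.5978 -0.1732  0.097 ]
boss [0.5772 0.1714 0.0856] [0.584  0.1679 0.095 ] [0.572  0.1617 0.095 ]
cam [0.30712142 0.60532943 0.38502836] [-0.26715238  0.10080348 -0.9583675 ] [-0.3488154  -0.93719049 -0.00134103] 319.64481267899174
```

Call:
servo_tool(
  series=[
    [[32,22.5,0,0],[32,22.5,0,0],[32,22.5,0,0],[32,22.5,0,0],[32,22.5,0,0],[32,22.5,0,0],[32,22.5,0,0],[32,22.5,0,0],[32,22.5,0,0],[32,22.5,0,0]],
  ],
  claw=-1,
)

```text
t: 1.33
eef_pos: [0.4574, 0.3087, 0.227]
ee_rot: [-3.141, -0.0, -0.355]
force: [-0.4, 0.8, -0.4]
width: 0.0876
gripper_force: 0.0
```

Call:
servo_tool(
  series=[
    [[34,24.5,0,0],[34,24.5,0,0],[34,24.5,0,0],[34,24.5,0,0],[0,0,0,0.12],[0,0,0,0.12],[0,0,0,0.12],[0,0,0,0.12],[0,0,0,0],[0,0,0,0]],
  ],
)

```text
t: 2.17
eef_pos: [0.5495, 0.1718, 0.2267]
ee_rot: [-3.141, -0.0, -0.832]
force: [0.6, -0.7, -0.3]
width: 0.0875
gripper_force: 0.0
```

Run:
```python
from h import *
s=telemetry.get_state();im,c=snap('wrist','d.png');print(s['t'],s['eef_pos'],s['ee_rot'],s['q'].round(2))
np.savez('wd.npz',**c)
for n in['carousel','sampler']:print([(r['position'],r['conf']) for r in recognise('wrist',n)])
g=cv2.cvtColor(im,cv2.COLOR_RGB2GRAY)
print(proj(c,(.577,.167,.095)))
for x in np.arange(-1,1):pass
```

```text
2.1667 [0.54954611 0.17181568 0.22667319] [-3.14140128e+00 -1.71464066e-05 -8.32168701e-01] [ 0.64  0.2  -0.21 -0.   -1.16  0.1 ]
[([0.5813, 0.1577, 0.0824], 0.66)]
[([0.6255, 0.112, 0.0719], 0.97)]
[300.79555029 169.91670619]
```

View pics/d.png

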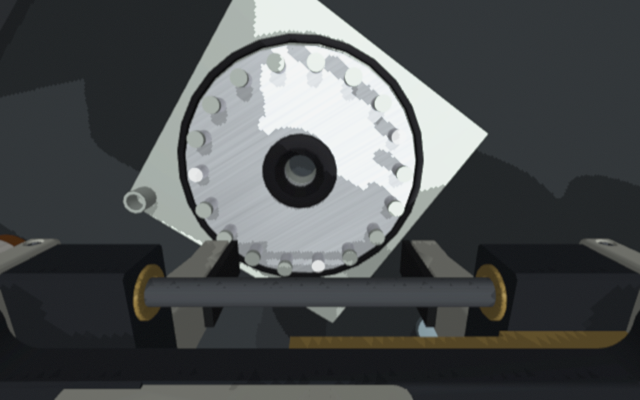

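The wrist view shows the carousel with its black boss at about (300,171), close to the predicted pixel (301,170). I'll fit this numerically.

Run:
```python
from h import *
from scipy.optimize import minimize
c=dict(np.load('wd.npz'));g=cv2.imread('pics/d.png',0)
m=(g<60).astype(np.uint8);m[:125]=0;m[215:]=0;m[:,:255]=0;m[:,345:]=0
cs,_=cv2.findContours(m,cv2.RETR_CCOMP,2)
k=max(cs,key=cv2.contourArea);print(cv2.contourArea(k),cv2.fitEllipse(k))
th=np.linspace(0,6.28,90)
def hull(x,y):
    P=np.array([proj(c,(x+.035*np.cos(t),y+.035*np.sin(t),z)) for z in(.095,.082) for t in th]);return cv2.convexHull(P.astype(np.float32))
pts=k[:,0].astype(float)
f=lambda p:np.mean([min(abs(cv2.pointPolygonTest(hull(*p),tuple(q),True)),4) for q in pts[::2]])
r=minimize(f,(.577,.167),method='Nelder-Mead',options=dict(initial_simplex=[(.577,.167),(.583,.167),(.577,.173)],xatol=1e-4));print(r.x,r.fun)
for k in sorted(cs,key=cv2.contourArea)[-3:]:
    e=cv2.fitEllipse(k) if len(k)>5 else None;print(e, e and ray(c,*e[0],.095)[:2], e and ray(c,*e[0],.087)[:2])
```

```text
4088.5 ((299.2144775390625, 170.7241973876953), (71.7644271850586, 72.7132797241211), 134.67982482910156)
[0.57741687 0.17156894] 1.7538574797515947
((298.71533203125, 174.32611083984375), (23.206846237182617, 35.34638977050781), 108.54608154296875) [0.57569491 0.17138599] [0.57499344 0.17295687]
((299.2144775390625, 170.7241973876953), (71.7644271850586, 72.7132797241211), 134.67982482910156) [0.57757777 0.16854434] [0.57692821 0.17003688]
```

Call:
servo_tool(
  series=[
    [[0,0,0,0.104],[0,0,0,0.104],[0,0,0,0.104],[0,0,0,0.104],[0,0,0,0.104],[41,2.3,0,0],[41,2.3,0,0],[41,2.3,0,0],[41,2.3,0,0],[41,2.3,0,0]],
  ],
)

```text
t: 3.15
eef_pos: [0.5821, -0.0323, 0.2268]
ee_rot: [-3.141, -0.0, -1.352]
force: [0.8, -0.4, 0.1]
width: 0.0878
gripper_force: 0.0
```

Call:
servo_tool(
  series=[
    [[33.5,2.3,0,0],[33.5,2.3,0,0],[33.5,2.3,0,0],[33.5,2.3,0,0],[33.5,2.3,0,0],[33.5,2.3,0,0],[0,0,0,0],[0,0,0,0],[0,0,0,0],[0,0,0,0]],
  ],
)

```text
t: 3.98
eef_pos: [0.6114, -0.2294, 0.2266]
ee_rot: [-3.142, 0.0, -1.354]
force: [-0.1, 0.3, -0.3]
width: 0.0875
gripper_force: 0.0
```

Run:
```python
from h import *
s=telemetry.get_state();im,c=snap('wrist','e.png');print(s['t'],s['eef_pos'],s['ee_rot'],s['q'].round(2))
np.savez('we.npz',**c)
for n in['pin','short_pin']:print([(r['position'].round(3) if hasattr(r['position'],'round') else r['position'],r['conf']) for r in recognise('wrist',n)])
print(proj(c,(.6213,-.2698,.127)),proj(c,(.5996,-.1717,.097)))
```

```text
3.9833 [ 0.61142557 -0.22935289  0.22659809] [-3.14158493e+00  1.22744878e-04 -1.35417485e+00] [-0.06  0.32 -0.04 -0.   -1.21  0.28]
[([0.7261, -0.235, 0.1023], 0.93), ([0.6178, -0.2751, 0.1204], 0.67), ([0.7361, -0.3596, 0.0783], 0.61)]
[([0.6014, -0.1778, 0.0793], 0.93)]
[318.13336084 153.45914674] [318.54036832 251.34652843]
```

View pics/e.png

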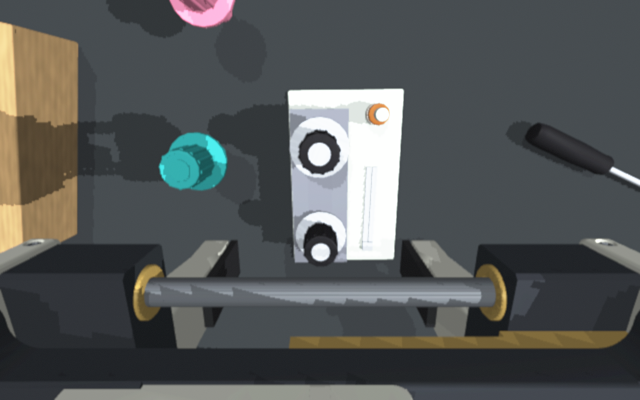

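The knob top is at (319,153), against a prediction of (318,153.5), so the pin position is confirmed. Now I descend onto it.

Call:
servo_tool(
  series=[
    [[20.5,-0.5,0,0],[21,-0.5,0,0],[0,0,25,0],[0,0,25,0],[0,0,25,0],[0,0,25,0],[0,0,20,0],[0,0,10,0],[0,0,5,0],[0,0,0,0]],
  ],
)

```text
t: 4.97
eef_pos: [0.6212, -0.27, 0.0911]
ee_rot: [3.141, 0.0, -1.355]
force: [-0.3, 0.6, -0.1]
width: 0.0875
gripper_force: 0.0
```

Call:
servo_tool(
  series=[
    [[0,0,0,0],[0,0,0,0],[0,0,0,0],[0,0,0,0],[0,0,0,0],[0,0,0,0],[0,0,0,0],[0,0,0,0],[0,0,0,0],[0,0,0,0]],
  ],
  claw=1,
  grip_force=40,
)

```text
t: 5.8
eef_pos: [0.6212, -0.2705, 0.0916]
ee_rot: [3.141, -0.0, -1.356]
force: [1.0, 0.3, 0.1]
width: 0.0335
gripper_force: 40.0
```

Call:
servo_tool(
  series=[
    [[0,0,-8,0],[0,0,-12,0],[0,0,-15,0],[0,0,-20,0],[0,0,-20,0],[0,0,-20,0],[0,0,-20,0],[0,0,-20,0],[0,0,-10,0],[0,0,0,0]],
  ],
)

```text
t: 6.63
eef_pos: [0.6225, -0.2709, 0.2405]
ee_rot: [-3.137, -0.003, -1.356]
force: [1.2, 0.4, -0.8]
width: 0.0333
gripper_force: 40.0
```

Run:
```python
from h import *
a,c=snap('side');b,cb=snap('scene');s=telemetry.get_state();print(s['eef_pos'],s['ee_rot'],s['force'],s['width'],s['q'].round(2))
u,v=proj(c,s['eef_pos']).astype(int);U,V=proj(cb,s['eef_pos']).astype(int)
f=lambda im,u,v:cv2.resize(im[max(v-60,0):max(v-60,0)+150,u-60:u+60],None,fx=3,fy=3)
cv2.imwrite('pics/f.png',np.hstack([f(a,u,v),f(b,U,V)])[:,:,::-1])
```

```text
[ 0.62105282 -0.27027352  0.23647055] [-3.14112389e+00  3.81206584e-04 -1.35595789e+00] [ 0.64475431 -0.83790156 -2.58707598] 0.03343837862387505 [-0.12  0.36  0.03 -0.   -1.25  0.34]
```

View pics/f.png

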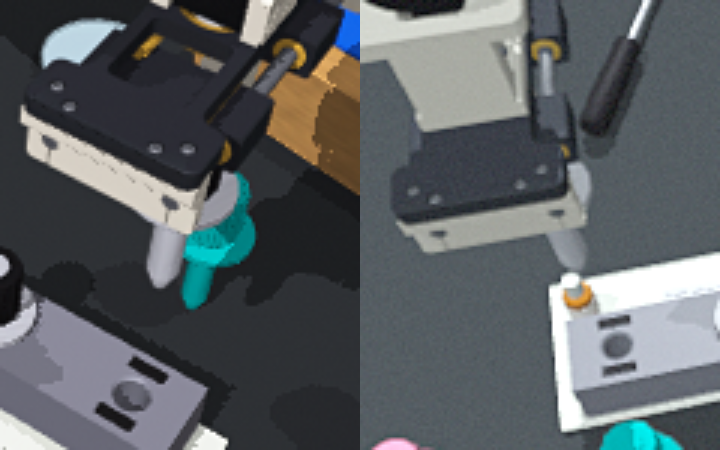

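The pin is held, with its foot at about (162,285) in the side crop and (572,265) in the scene crop. I'll check for tilt by projecting a model pin.

Run:
```python
from h import *
p=np.array([.62105,-.27027,.2365])
for k,off in(('side',0),('scene',360)):
    c=eyes.calibration(k);u,v=proj(c,p).astype(int)
    for n,dz in(('foot',-.0856),('taper',-.0716),('collar',-.0106)):
        q=(proj(c,p+[0,0,dz])-[u-60,max(v-60,0)])*3;print(k,n,q.round(1)+[off,0])
```

```text
side foot [156.5 287.7]
side taper [160.1 271.4]
side collar [177.  194.7]
scene foot [579. 264.]
scene taper [573.2 251.7]
scene collar [545.3 192.7]
```

Call:
servo_tool(
  series=[
    [[-10,-1.2,0,0],[-20,-2.3,0,0],[-30,-3.5,0,0],[-35,-4,0,0],[-35,-4,0,0],[-35,-4,0,0],[-35,-4,0,0],[-35,-4,0,0],[-35,-4,0,0],[-35,-4,0,0]],
  ],
)

```text
t: 7.57
eef_pos: [0.5889, 0.0368, 0.2351]
ee_rot: [3.139, -0.0, -1.356]
force: [0.4, 0.9, -1.5]
width: 0.0333
gripper_force: 40.0
```

Call:
servo_tool(
  series=[
    [[-35,-4,0,0],[-35,-4,0,0],[-30,-3.5,0,0],[-20,-2.3,0,0],[-14,-1.9,0,0],[0,0,0,0],[0,0,0,0],[0,0,0,0],[0,0,0,0],[0,0,0,0]],
  ],
)

```text
t: 8.4
eef_pos: [0.5772, 0.1682, 0.2365]
ee_rot: [3.141, -0.0, -1.357]
force: [-0.7, 0.6, -0.5]
width: 0.0334
gripper_force: 40.0
```

Run:
```python
from h import *
a,c=snap('side');b,cb=snap('scene');s=telemetry.get_state();print(s['t'],s['eef_pos'],s['ee_rot'],s['force'],s['width'])
o=[]
for k,im,c in(('side',a,c),('scene',b,cb)):
    p=s['eef_pos'];u,v=proj(c,p+[0,0,-.05]).astype(int);x0,y0=u-40,max(v-45,0)
    o.append(cv2.resize(im[y0:y0+100,x0:x0+80],None,fx=5,fy=5,interpolation=cv2.INTER_CUBIC))
    print(k,x0,y0,[((proj(c,p+[0,0,d])-[x0,y0])*5).round(0).tolist() for d in(-.0856,-.0716,-.04,-.0106)],((proj(c,[.577,.1695,.095])-[x0,y0])*5).round())
cv2.imwrite('pics/g.png',np.hstack(o)[:,:,::-1])
```

```text
8.5 [0.57722787 0.16842155 0.23660836] [-3.14156821e+00  3.60752634e-05 -1.35693011e+00] [ 0.38230739 -0.05545088 -1.74988476] 0.03354875978417643
side 196 85 [[215.0, 298.0], [210.0, 271.0], [198.0, 208.0], [187.0, 146.0]] [232. 399.]
scene 395 106 [[181.0, 283.0], [190.0, 261.0], [211.0, 209.0], [232.0, 158.0]] [151. 362.]
```

View pics/g.png

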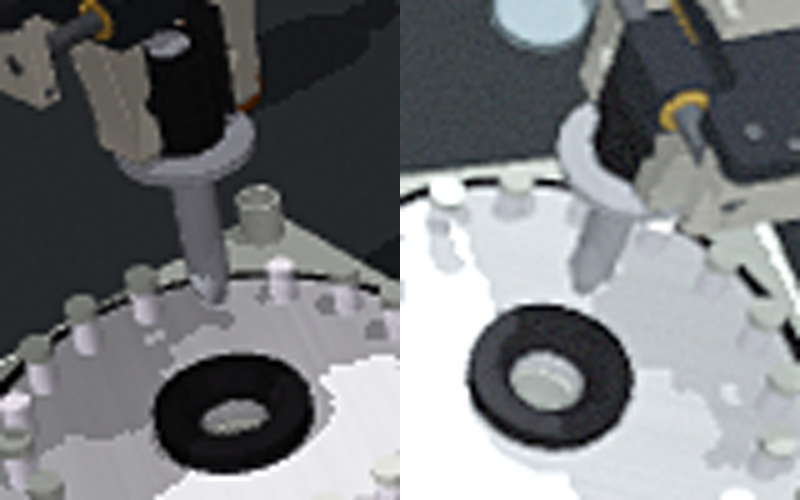

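The model foot and boss match the pictures within about 1 px, so the pin is upright and aligned. I'm descending.

Call:
servo_tool(
  series=[
    [[-1,0,10,0],[0,0,18,0],[0,0,18,0],[0,0,12,0],[0,0,10,0],[0,0,10,0],[0,0,10,0],[0,0,7,0],[0,0,0,0],[0,0,0,0]],
  ],
)

```text
t: 9.33
eef_pos: [0.5769, 0.1701, 0.1414]
ee_rot: [3.141, -0.0, -1.356]
force: [-0.2, 0.3, -0.6]
width: 0.0339
gripper_force: 40.0
```

Run:
```python
from h import *
s=telemetry.get_state();print(s['t'],s['eef_pos'],s['ee_rot'],s['force'],s['moment'],s['width'])
```

```text
9.3333 [0.57694761 0.17011932 0.14137238] [ 3.14122651e+00 -3.46388293e-04 -1.35566761e+00] [-0.2249409   0.25319593 -0.64365998] [ 0.05870904 -0.02805231  0.01509348] 0.033906677799780016
```

Call:
servo_tool(
  series=[
    [[0,0,5,0],[0,0,5,0],[0,0,4,0],[0,0,2,0],[0,0,2,0],[0,0,2,0],[0,0,2,0],[0,0,2,0],[0,0,2,0],[0,0,0,0]],
  ],
  grip_force=55,
)

```text
t: 10.17
eef_pos: [0.577, 0.1703, 0.1153]
ee_rot: [-3.141, 0.0, -1.356]
force: [-0.6, 1.0, 1.4]
width: 0.0331
gripper_force: 55.0
```

Call:
servo_tool(
  series=[
    [[0,0,2,0],[0,0,2,0],[0,0,2,0],[0,0,1,0],[0,0,1,0],[0,0,1,0],[0,0,0.5,0],[0,0,0,0],[0,0,0,0],[0,0,0,0]],
  ],
)

```text
t: 11.0
eef_pos: [0.5771, 0.1703, 0.1061]
ee_rot: [-3.141, 0.0, -1.356]
force: [0.2, 0.2, 3.6]
width: 0.033
gripper_force: 55.0
```

Run:
```python
from h import *
s=telemetry.get_state();print(s['t'],s['eef_pos'],s['ee_rot'],s['force'],s['moment'],s['width'])
a,c=snap('side');b,cb=snap('scene');o=[]
for k,im,c in(('side',a,c),('scene',b,cb)):
    u,v=proj(c,[.577,.17,.1]).astype(int);x0,y0=u-40,max(v-50,0)
    o.append(cv2.resize(im[y0:y0+100,x0:x0+80],None,fx=5,fy=5,interpolation=cv2.INTER_CUBIC))
cv2.imwrite('pics/i.png',np.hstack(o)[:,:,::-1])
```

```text
11.0 [0.57706816 0.17025886 0.10612238] [-3.14126536e+00  9.68401716e-05 -1.35579636e+00] [0.17338839 0.1662666  3.64241915] [0.20803178 0.03749389 0.01814815] 0.033040433707697756
```

View pics/i.png

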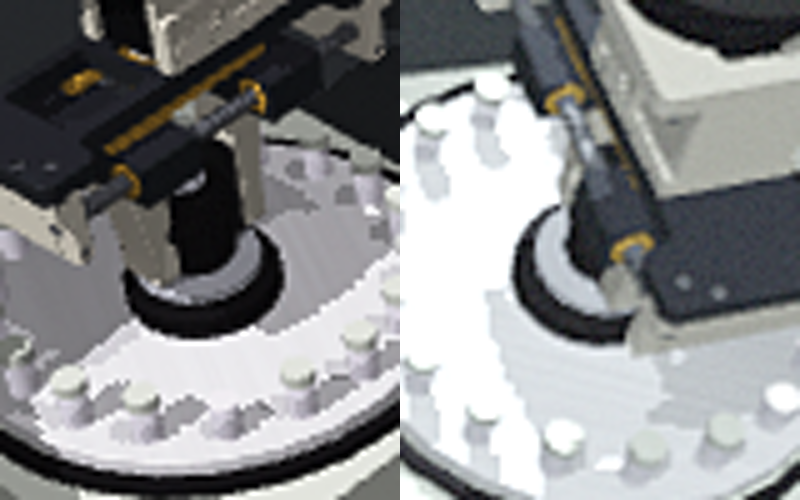

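The collar is almost on the boss, centred at about (205,280) in the side crop. I'll push the last bit while watching the force.

Call:
servo_tool(
  series=[
    [[0,0,0.3,0],[0,0,0.3,0],[0,0,0.3,0],[0,0,0,0],[0,0,0,0],[0,0,0,0],[0,0,0,0],[0,0,0,0],[0,0,0,0],[0,0,0,0]],
  ],
)

```text
t: 11.93
eef_pos: [0.5771, 0.1702, 0.106]
ee_rot: [-3.141, 0.0, -1.356]
force: [-2.6, 0.7, 10.0]
width: 0.0333
gripper_force: 55.0
```

Call:
servo_tool(
  series=[
    [[0,0,0.4,0],[0,0,0.4,0],[0,0,0.4,0],[0,0,0.4,0],[0,0,0,0],[0,0,0,0],[0,0,0,0],[0,0,0,0],[0,0,0,0],[0,0,0,0]],
  ],
)

```text
t: 12.77
eef_pos: [0.5771, 0.1703, 0.1058]
ee_rot: [-3.14, -0.0, -1.355]
force: [-7.8, 0.4, 20.1]
width: 0.0332
gripper_force: 55.0
```

It resists stiffly at 20 N with the foot at 20 mm, so it is home. I'll relieve the push, open, and retreat.

Call:
servo_tool(
  series=[
    [[0,0,-1,0],[0,0,-0.6,0],[0,0,0,0],[0,0,0,0],[0,0,0,0],[0,0,0,0],[0,0,0,0],[0,0,0,0],[0,0,0,0],[0,0,0,0]],
  ],
  claw=0,
)

```text
t: 13.6
eef_pos: [0.5769, 0.1702, 0.1051]
ee_rot: [3.142, -0.0, -1.356]
force: [0.1, -1.6, -0.1]
width: 0.0441
gripper_force: 0.0
```

Call:
servo_tool(
  series=[
    [[0,0,0,0],[0,0,0,0],[0,0,-5,0],[0,0,-10,0],[0,0,-20,0],[0,0,-25,0],[0,0,-25,0],[0,0,-25,0],[0,0,-10,0],[0,0,0,0]],
  ],
  claw=-1,
)

```text
t: 14.43
eef_pos: [0.5784, 0.1709, 0.2295]
ee_rot: [-3.135, 0.002, -1.355]
force: [0.2, 0.8, -0.0]
width: 0.0875
gripper_force: 0.0
```

Call:
servo_tool(
  series=[
    [[-30,0,0,0],[-30,0,0,0],[-30,0,0,0],[-30,0,0,0],[-30,0,0,0],[-20,0,0,0],[0,0,0,0],[0,0,0,0],[0,0,0,0],[0,0,0,0]],
  ],
)

```text
t: 15.27
eef_pos: [0.5407, 0.3354, 0.225]
ee_rot: [3.141, -0.0, -1.357]
force: [0.4, -0.1, 0.2]
width: 0.0878
gripper_force: 0.0
```

Run:
```python
from h import *
s=telemetry.get_state();print(s['t'],s['eef_pos'],s['force'])
a,c=snap('side');b,cb=snap('scene');o=[]
for k,im,c in(('side',a,c),('scene',b,cb)):
    u,v=proj(c,[.577,.17,.1]).astype(int);x0,y0=u-40,max(v-50,0)
    o.append(cv2.resize(im[y0:y0+100,x0:x0+80],None,fx=5,fy=5,interpolation=cv2.INTER_CUBIC))
    print([((proj(c,[.577,.17,z])-[x0,y0])*5).round() for z in(.141,.101,.095)])
cv2.imwrite('pics/j.png',np.hstack(o)[:,:,::-1])
```

```text
15.2667 [0.54067886 0.3353548  0.22495297] [ 0.40799773 -0.08373498  0.23279037]
[array([186., 180.]), array([200., 253.]), array([202., 264.])]
[array([224., 192.]), array([201., 249.]), array([198., 257.])]
```

View pics/j.png

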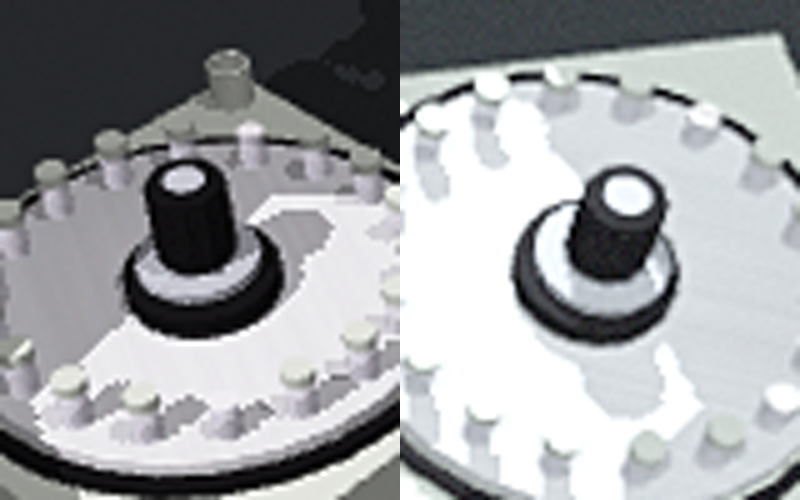

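The pin stands upright with its collar on the boss. The knob top is at (184,181) in the side crop against (186,180) predicted for fully home.

```bash
python3 -c "
from station import ticket; print(ticket.job_done())"
```

```text
the job is handed in; nothing more can be done
None
```

The long pin is pushed fully home with its collar on the carousel's boss and released; the carousel is in its seat, I never touched the spare, and the job was handed in at about 15 s.

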